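# Fetch the marker from behind the bottle and the stamp

## Robot

A 6-joint arm with a two-finger parallel gripper is mounted at the origin on a cart in front of the work surface, level with it; the furniture and walls round the work are solid. World frame = base frame: x ahead of the robot, y to its left, z up, the work surface at z = 0. Lengths are in m, angles in rad, forces in N, time in s.
With the tool pointing down it reaches from about 0.3 to 0.775 m from the base axis. Payload 14.6 kg.
Tool frame: the origin (TCP) lies at the very end of the fingers, on their centre line; the grasp point (between the pads) lies 19 mm behind it; z points along the fingers, y is the line along which they close (so a half turn about z gives the same grasp; the last joint's range is limited). The gripper opens to 85 mm and grips with 20 to 120 N. Pads are 22 mm wide; open, the fingers measure 114 mm over their backs; the gripper's body (76 mm by 85 mm) begins 54 mm behind the grasp point. The pads swing forward as they close: fully open they stand 13 mm farther back than shut.
Start: joints at [-1.253, 0.3, 1.521, -0, 1.321, -0.067], TCP at [0.206, -0.51, 0.196] pointing down, gripper open.
Joint ranges: [-3.03, 3.03], [-0.79, 2.21], [0.23, 2.52], [-1.04, 4.18], [0, 3.07], [-2.55, 2.55]. Speed limits (rad/s): [2.22, 2.22, 2.57, 3.14, 3.14, 3.14].

## Interface

Orientations are given as a rotation vector (axis times angle).
In Python, from station import * gives the robot as it stands. The module is installed in compiled form; this text tells all that it offers.
- The arm moves only by the tool servo_tool, never from a script. Its argument "increments" is a list of rows, each a list of 5 numbers: the shift along the world's x, y, z in mm, then the turn about the world's z in rad, then the opening in per cent of the stroke, from 0 (shut) to 100 (fully open). In form: [[tx, ty, tz, twist, hand], ...]. A call has exactly 8 rows; each row shifts and turns the commanded pose from where the row before left it; what a row does not reach is not made up. A row lasts 1/8 s, in which the tool goes at most 62.5 mm and 10.7 degrees, less where a joint would pass 70% of its speed; a pose out of reach is approached as far as the arm can. A call is refused whole if a number of a shift passes 62.5 or a number of a turn 0.188, either way. A call with a gripper value outside its range is refused whole. The fingers move at their own pace and stop on an object; "force" is the grip in N (left out, the last holds). Time passes only in rows, so rows that do not move let the fingers close, or fill a call up. It gives the time, the measured TCP pose, the force, the opening and the grip force at its end, in the units of the state.
- read_state(): the state, without advancing time (a new reading comes with each control period).
- get_image(name): name is "side" or "top"; returns a dict with "frame" (480x640x3 uint8, red, green, blue), "range_z" (480x640 float32, m along the optical axis (not along the pixel's ray), 0 where there is no reading), "intrinsics" (3x3 intrinsics, pixels), "D" ([k1, k2, p1, p2, k3] as OpenCV has them; the pictures are not rectified), "view" (4x4, takes a point from world to camera coordinates). Camera axes: x right, y up, looking along -z (the intrinsics and any distortion apply to the point x, -y, -z); pixel columns grow to the right and rows downward; lengths in m; the calibration is good to about 2 mm. A picture is of the moment at which its call begins.
- finish_job(): hands the job in; it is judged then, once.
Trained networks look in a picture, given as the dict that the camera call returned (one of the last four; its "shot" number tells which), for a name from the list of things; names that differ only in an ending like _2 or _b are one class to them, and where a whole thing is asked for, a point or a joint stands for the part that bears it (a point fixed in the world has none). Each returns a list of dicts, best first, with "score" (0 to 1); they miss things now and then, are a little off and sometimes report something else, mostly with a low value. They report only what shows in the picture. A call takes as long as a camera call. They do not tell look-alikes from the thing itself.
- spot_in(query, picture): "centre" ([column, row] as shares, 0 to 1, of the picture: columns of its width, rows of its height, amid what is visible of it).
- regions_of(query, picture): "mask" (480x640 bool, what is visible of it) and "centre" ([column, row] as shares, 0 to 1, of the picture: columns of its width, rows of its height, amid what is visible of it).
- landmark_of(query, picture): "centre" ([column, row] as shares, 0 to 1, of the picture: columns of its width, rows of its height: a listed point, or the origin of a listed thing).
The state is a dict: "time": time; "q": joint angles; "qd": joint speeds; "joint_torque": joint torques, N m; "ee_pos": TCP position; "tcp_rot": TCP orientation; "wrist_force": force on the tool from outside, world axes, zero at the start; "ft_torque": the same for the moment, N m; "gripper_width": finger opening in m; "grip_force": force on a finger pad.
Only numpy, scipy, OpenCV 4.12 (cv2) and the standard library are available. Lean on these libraries where they do the work, as an engineer would, in place of code of your own. Each camera call takes 0.05 s, during which the arm holds its last target. There are 200 camera calls.

## Task

The marker lies in the back groove of the wooden organiser, hemmed in by the water bottle and the number stamp: first lift these two out and stand them upright in the wooden side tray, leaving the marker where it lies. Then, with both still standing in the side tray, fetch the marker and lay it flat and lengthwise in the narrow pen tray, and finally stand the bottle and the stamp upright again in the organiser, each in the bay it came from, about where it stood. Do not shift the phone or the open cup.

Things in the scene. Friction and masses are not known exactly. Their poses are not given: they have to be found in the camera images.
- marker: Board marker, white barrel with black cap, 18 mm wide and high, 138 mm long, lying in the back groove of the organiser. Origin: underside, middle of its length (the grippable barrel reaches from y = -69 to +63 mm). Its y axis runs along its length, z up. 0.016 kg; grip it across the 18 mm.
- bottle: Clear bluish water bottle, 184 mm tall. Body of rounded-square section, 53 mm over flats, 64 mm over corners, up to 115 mm; shoulder to 142 mm; round cap collar 31 mm across at 155 to 167 mm above the foot (best grip, at 160 mm); narrow spout above. Origin: centre of foot; x, y square to its flats, within 0.2 rad of the organiser's; z up. 0.19 to 0.37 kg. In either front bay of the organiser.
- stamp: Red number stamp on a black frame, stiff, 92 mm tall. Origin: centre of foot; x along its short side (41 mm), y along its long side (60 mm), z up. Full width at 38 to 58 mm above its foot, narrower above and below. Grip across the 41 mm (its x, within 0.1 rad of the organiser's y) at 55 mm. 0.09 to 0.15 kg. In the other front bay, some 30 mm from the bottle (best taken first, put back last).
- organiser: Wooden organiser, fixed, 125 x 173 mm. Origin: centre line, underside; x points to its back, y to its left. Floor 4 mm above the desk, all lips and dividers 5 mm thick and rising 6 mm above the floor. Two front bays, each inside 70 mm in x and 79 mm in y, centred at x = -30 mm, y = +42 and -42 mm; behind them the marker groove, inside 40 mm in x and 163 mm in y, centred at x = +30 mm, y = 0.
- side_tray: Larger flat wooden tray, fixed, empty at the start, inside 110 mm in x and 200 mm in y. Origin: centre, underside; floor 4 mm above the desk, lips rising 6 mm above the floor. Side area for the bottle and the stamp.
- pen_tray: Narrow flat wooden tray, fixed, empty at the start, inside 52 mm in x and 164 mm in y. Origin: centre, underside; floor 4 mm above the desk, lips rising 6 mm above the floor. The marker shall lie in it along y, either way round.
- phone: Black phone lying face up, 150 x 71 x 8 mm, origin centre of its underside. A bystander: leave it.
- cup: Open clear plastic cup without lid, 57 mm across, 63 mm tall, origin centre of its foot. A bystander: leave it.
Mind the look-alikes: they are no part of the job. What is shaped like the bottle but orange or yellow is not meant.

How it is judged:
On the way, in this order (a step that is already met when the one before it is completed fails the run):
1. the bottle and the stamp both stand upright and released in the side tray, the marker still where it lay (x of bottle in the frame of side_tray between -0.04 and 0.04 m and y of bottle in the frame of side_tray between -0.085 and 0.085 m and angle between each of bottle, stamp's own z axis and vertical below 0.1 rad and z of each of bottle, stamp in the frame of side_tray below 0.008 m and x of stamp in the frame of side_tray between -0.04 and 0.04 m and y of stamp in the frame of side_tray between -0.085 and 0.085 m and distance of marker from where it was at the start of the episode below 0.015 m and contact force between the fingers and bottle below 0.1 N and contact force between the fingers and stamp below 0.1 N), for 0.2 s.
2. the marker lies in the pen tray while the bottle and the stamp still stand in the side tray (x of bottle in the frame of side_tray between -0.04 and 0.04 m and y of bottle in the frame of side_tray between -0.085 and 0.085 m and angle between each of bottle, stamp's own z axis and vertical below 0.1 rad and z of each of bottle, stamp in the frame of side_tray below 0.008 m and x of stamp in the frame of side_tray between -0.04 and 0.04 m and y of stamp in the frame of side_tray between -0.085 and 0.085 m and x of marker in the frame of pen_tray between -0.018 and 0.018 m and y of marker in the frame of pen_tray between -0.02 and 0.02 m and z of marker in the frame of pen_tray below 0.009 m and angle between the y axis of marker and the y axis of pen_tray, either way round below 0.26 rad and linear speed of marker below 0.02 m/s and angular speed of marker below 0.3 rad/s and contact force between the fingers and marker below 0.1 N), for 0.2 s.
At the end, for the whole second after the job is handed in: The marker lies flat in the pen tray (within 18 mm of its centre line, 20 mm of its middle, 15 degrees of its length); the bottle and the stamp stand upright (within 6 degrees) on the organiser floor, each within 20 mm of where it stood at the start; all three at rest and released (x of marker in the frame of pen_tray between -0.018 and 0.018 m and y of marker in the frame of pen_tray between -0.02 and 0.02 m and z of marker in the frame of pen_tray below 0.009 m and angle between the y axis of marker and the y axis of pen_tray, either way round below 0.26 rad and linear speed of each of marker, bottle, stamp below 0.02 m/s and angular speed of each of marker, bottle, stamp below 0.3 rad/s and distance of each of bottle, stamp from where it was at the start of the episode below 0.02 m and angle between each of bottle, stamp's own z axis and vertical below 0.1 rad and z of each of bottle, stamp in the frame of organiser below 0.008 m); the robot touches nothing.
It fails at once if the phone or the open cup is shifted by more than 20 mm (distance of any of phone, cup from where it was at the start of the episode above 0.02 m).
It fails at once if the bottle or the stamp is tipped over (angle between any of bottle, stamp's own z axis and vertical above 0.6 rad).
It also fails if it takes over 144 s, if anything falls off the work surface, if the arm or the gripper's body presses on something with over 40 N, if the wrist force passes 120 N, or if a joint passes its speed limit or range.

## Working session

There is one attempt and no reset: what is moved stays moved. The work goes in short steps, Python scripts to look and compute and a tool call to move; the robot and the scene stay as the last step left them, time stands still between calls to the robot, and variables do not carry over. Pictures are saved under pics/ and viewed, at most 17 in all, crops included, and the job is handed in when it is done.

Besides the shell and the picture viewer there is one more tool, called after "Request:" in YAML: its name, and indented under it one key for each argument. servo_tool: Moves the arm, as the interface text tells. Its arguments: {"type":"object","properties":{"increments":{"type":"array","items":{"type":"array","items":{"type":"number"}}},"force":{"type":"number"}},"required":["increments"]}

```bash
mkdir -p pics; cat > h.py <<'E'
from station import *
import numpy as np, cv2
def unproj(im,u,v,z=None,plane=None):
    K=im["intrinsics"];V=np.array(im["view"])
    p=cv2.undistortPoints(np.array([[[u,v]]],float),np.array(K),np.array(im["D"]))[0,0]
    d=np.array([p[0],-p[1],-1.0]); R=V[:3,:3];t=V[:3,3]
    if plane is not None:
        o=-R.T@t; w=R.T@d; return o+w*(plane-o[2])/w[2]
    return R.T@(d*z-t)
def cloud(im,mask):
    vs,us=np.nonzero(mask&(im["range_z"]>0))
    p=cv2.undistortPoints(np.stack([us,vs],1).astype(float)[:,None],np.array(im["intrinsics"]),np.array(im["D"]))[:,0]
    z=im["range_z"][vs,us]; c=np.stack([p[:,0]*z,-p[:,1]*z,-z],1)
    V=np.array(im["view"]); return (c-V[:3,3])@V[:3,:3]
def save(im,n,crop=None,s=1):
    f=im["frame"][...,::-1]
    if crop: x0,y0,x1,y1=crop; f=f[y0:y1,x0:x1]
    cv2.imwrite("pics/"+n,cv2.resize(f,None,fx=s,fy=s,interpolation=cv2.INTER_CUBIC))
E
python3 - <<'E'
from h import *
np.set_printoptions(precision=3,suppress=True)
for c in("top","side"):
    im=get_image(c); save(im,c+"0.png")
    V=np.array(im["view"]);print(c,"cam at",-V[:3,:3].T@V[:3,3])
    for n in["marker","bottle","stamp","organiser","side_tray","pen_tray","phone","cup"]:
        for r in regions_of(n,im)[:3]:
            P=cloud(im,r["mask"]);
            if len(P): print(n,round(r["score"],2),np.array(r["centre"])*[640,480],len(P),P.min(0),P.max(0),np.median(P,0))
        for r in landmark_of(n,im)[:2]: print("   lm",round(r["score"],2),np.array(r["centre"])*[640,480],unproj(im,*(np.array(r["centre"])*[640,480]),plane=0.0))
E
```

```text
top cam at [0.328 0.122 1.094]
marker 0.64 [249.792 240.72 ] 342 [0.491 0.232 0.011] [0.512 0.365 0.026] [0.501 0.292 0.019]
   lm 0.61 [250.176 242.592] [0.502 0.297 0.   ]
bottle 0.88 [176.128 261.216] 943 [ 0.42   0.42  -0.004] [0.476 0.525 0.187] [0.442 0.436 0.124]
bottle 0.82 [223.424 314.016] 785 [ 0.302  0.313 -0.002] [0.366 0.371 0.186] [0.332 0.332 0.129]
bottle 0.66 [158.912 300.192] 1031 [ 0.332  0.459 -0.005] [0.393 0.508 0.187] [0.36  0.476 0.123]
   lm 0.79 [232.704 267.312] [0.442 0.339 0.   ]
   lm 0.73 [229.696 316.08 ] [0.325 0.344 0.   ]
stamp 0.66 [265.216 261.6  ] 483 [0.414 0.232 0.001] [0.474 0.282 0.1  ] [0.44  0.251 0.068]
stamp 0.45 [248.576 239.616] 387 [ 0.491  0.23  -0.001] [0.513 0.366 0.026] [0.501 0.299 0.019]
   lm 0.59 [268.288 263.712] [0.449 0.252 0.   ]
organiser 0.36 [355.328 271.488] 1761 [ 0.351 -0.008 -0.005] [0.503 0.085 0.013] [0.424 0.039 0.007]
   lm 0.82 [250.624 255.504] [0.47  0.296 0.   ]
side_tray 0.73 [459.52  261.504] 4301 [ 0.384 -0.329 -0.006] [ 0.514 -0.112  0.016] [ 0.448 -0.219  0.003]
   lm 0.32 [270.016 173.52 ] [0.676 0.249
[... 1574 characters left out ...]
[ 0.382 -0.33  -0.003] [ 0.508 -0.113  0.013] [ 0.445 -0.232  0.004]
   lm 0.64 [294.912 315.984] [ 0.45  -0.219  0.   ]
pen_tray 0.93 [365.696 260.88 ] 832 [ 0.583 -0.024 -0.003] [0.664 0.192 0.013] [0.622 0.059 0.005]
   lm 0.84 [368.576 260.784] [0.627 0.055 0.   ]
phone 0.64 [283.008 261.12 ] 840 [ 0.345 -0.013 -0.003] [0.496 0.082 0.013] [0.417 0.026 0.008]
   lm 0.9 [284.416 263.376] [0.419 0.04  0.   ]
cup 0.62 [383.296 218.592] 493 [ 0.656  0.225 -0.002] [0.712 0.481 0.065] [0.681 0.24  0.04 ]
cup 0.6 [308.928 228.48 ] 504 [ 0.398  0.204 -0.001] [0.525 0.393 0.015] [0.48  0.254 0.005]
   lm 0.92 [383.104 229.488] [0.69  0.271 0.   ]
   lm 0.22 [292.288 316.176] [ 0.444 -0.22   0.   ]
```

View pics/top0.png

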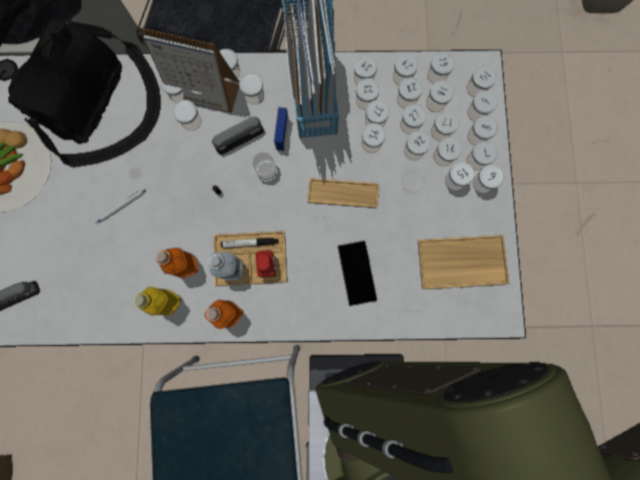

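```bash
python3 - <<'E'
from h import *
np.set_printoptions(precision=4,suppress=True)
im=get_image("top"); save(im,"crop.png",(140,190,300,340),4)
P=cloud(im,np.ones((480,640),bool))
vs,us=np.nonzero(im["range_z"]>0);C=im["frame"][vs,us].astype(int)
def sel(x0,x1,y0,y1,z0,z1): return (P[:,0]>x0)&(P[:,0]<x1)&(P[:,1]>y0)&(P[:,1]<y1)&(P[:,2]>z0)&(P[:,2]<z1)
def rect(n,m):
    Q=P[m][:,:2]
    if len(Q)<5: print(n,len(Q));return
    r=cv2.minAreaRect((Q*1000).astype(np.float32));print(n,len(Q),"mean",Q.mean(0),"mid",(Q.min(0)+Q.max(0))/2,"rect",r)
rect("stamp top",sel(.40,.50,.2,.3,.085,.11))
rect("stamp >40",sel(.40,.50,.2,.3,.045,.11))
rect("bottle spout",sel(.40,.5,.29,.4,.172,.2))
rect("bottle collar",sel(.40,.5,.29,.4,.15,.172))
rect("bottle shoulder",sel(.40,.5,.29,.4,.11,.2))
rect("marker",sel(.485,.52,.2,.4,.014,.03))
for n in["side_tray","pen_tray"]:
    m=regions_of(n,im)[0]["mask"];m=cv2.morphologyEx(m.astype(np.uint8),cv2.MORPH_OPEN,np.ones((3,3)))>0;Q=cloud(im,m)
    Q=Q[:, :2];print(n,cv2.minAreaRect((Q*1000).astype(np.float32)))
Q=P[sel(.37,.56,.19,.42,.006,.016)][:,:2];print("organiser",Q.min(0),Q.max(0))
E
```

```text
stamp top 234 mean [0.4448 0.2541] mid [0.445  0.2544] rect ((445.0455017089844, 254.3842315673828), (41.00297546386719, 29.554275512695312), 0.4721655547618866)
stamp >40 475 mean [0.4425 0.2512] mid [0.4452 0.2542] rect ((445.43121337890625, 254.1217803955078), (60.46014404296875, 40.945709228515625), 5.332431793212891)
bottle spout 145 mean [0.4371 0.3382] mid [0.4381 0.3394] rect ((437.1246032714844, 339.0801086425781), (25.871047973632812, 27.563100814819336), 74.93749237060547)
bottle collar 103 mean [0.4345 0.3329] mid [0.4375 0.3394] rect ((437.3743896484375, 338.07928466796875), (32.66880798339844, 32.6854133605957), 27.266597747802734)
bottle shoulder 559 mean [0.4345 0.3329] mid [0.4378 0.3384] rect ((437.7084045410156, 338.3941650390625), (49.88355255126953, 51.66604995727539), 0.6425688862800598)
marker 378 mean [0.5011 0.2988] mid [0.5016 0.2988] rect ((501.58221435546875, 298.80377197265625), (21.268999099731445, 166.82630920410156), 0.20574325323104858)
side_tray ((447.99713134765625, -219.35897827148438), (120.61692810058594, 211.57211303710938), 2.3487980365753174)
pen_tray ((623.6312255859375, 69.29945373535156), (171.44175720214844, 63.07612228393555), 84.0650405883789)
organiser [0.399  0.2108] [0.5304 0.3867]
```

View pics/crop.png

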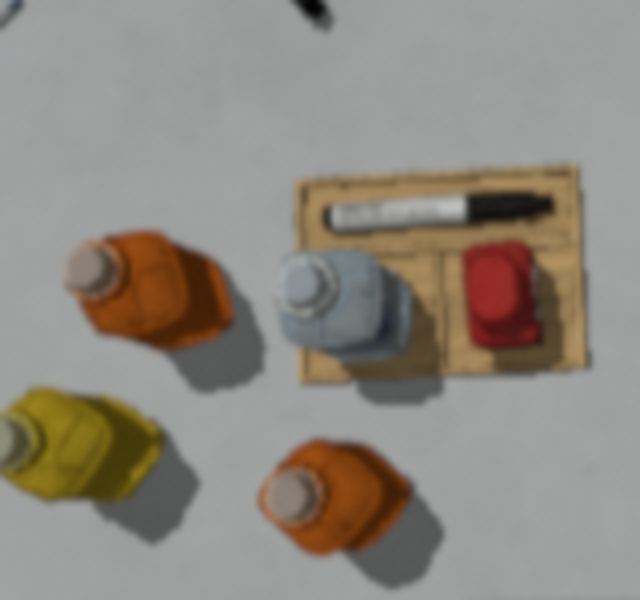

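View pics/side0.png

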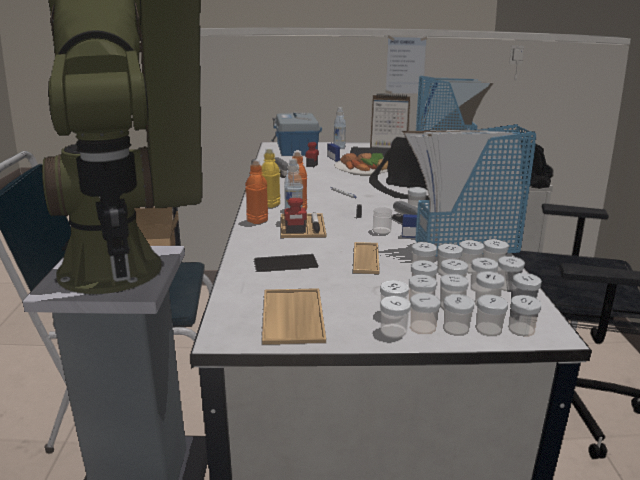

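The target is the bluish bottle at top (226,266), in the organiser's left bay. The look-alikes are the orange bottles at (177,262) and (223,314), the yellow one at (158,301), and a clear far bottle at side (340,128). The crop confirms the stamp (red, 265,262) and the marker (250,241); the thin pen at (120,206) is not meant. Next I check the tool orientation.

```bash
python3 - <<'E'
from h import *
from scipy.spatial.transform import Rotation as R
s=read_state();print(s["ee_pos"],s["tcp_rot"],s["time"],s["gripper_width"]);print(R.from_rotvec(s["tcp_rot"]).as_matrix().round(3))
E
```

```text
[ 0.20646355 -0.50974804  0.19646727] [-3.08357246e+00 -6.00763588e-01  3.55696083e-05] 1.85 0.0856621045274946
[[ 0.927  0.375 -0.   ]
 [ 0.375 -0.927  0.   ]
 [-0.    -0.    -1.   ]]
```

Request:
servo_tool:
  increments:
    - [15,50,10,0,70]
    - [15,55,10,0,70]
    - [15,55,10,0,70]
    - [15,55,10,0,70]
    - [15,55,10,0,70]
    - [15,55,10,0,70]
    - [15,55,10,0,70]
    - [15,55,0,0,70]

```text
time: 2.85
ee_pos: [0.3267, -0.0731, 0.2674]
tcp_rot: [3.083, 0.6, 0.003]
wrist_force: [0.8, -0.6, -1.0]
gripper_width: 0.0596
grip_force: 0.0
```

Request:
servo_tool:
  increments:
    - [15,40,0,-0.05,65]
    - [15,40,0,-0.05,65]
    - [15,40,0,-0.05,65]
    - [15,40,0,-0.05,65]
    - [15,40,0,-0.05,65]
    - [15,45,0,-0.05,65]
    - [15,45,0,-0.044,65]
    - [13,39,0,0,65]

```text
time: 3.85
ee_pos: [0.4447, 0.256, 0.2664]
tcp_rot: [-3.141, -0.064, -0.0]
wrist_force: [-0.3, -1.1, 0.0]
gripper_width: 0.0556
grip_force: 0.0
```

Request:
servo_tool:
  increments:
    - [0,0,0,0,65]
    - [0,0,-40,0,65]
    - [0,0,-45,0,65]
    - [0,0,-45,0,65]
    - [0,0,-15,0,65]
    - [0,0,0,0,65]
    - [0,0,0,0,65]
    - [0,0,0,0,65]

```text
time: 4.85
ee_pos: [0.445, 0.2545, 0.1228]
tcp_rot: [-3.14, -0.064, -0.003]
wrist_force: [0.7, -0.6, 0.2]
gripper_width: 0.0554
grip_force: 0.0
```

```bash
python3 - <<'E'
from h import *
im=get_image("top"); save(im,"c1.png",(190,200,310,310),5)
s=read_state();print(s["ee_pos"],s["tcp_rot"],s["gripper_width"])
E
```

```text
[0.44485301 0.25444453 0.12254823] [-3.14016218e+00 -6.41114018e-02 -2.41983748e-03] 0.05533007174186857
```

View pics/c1.png

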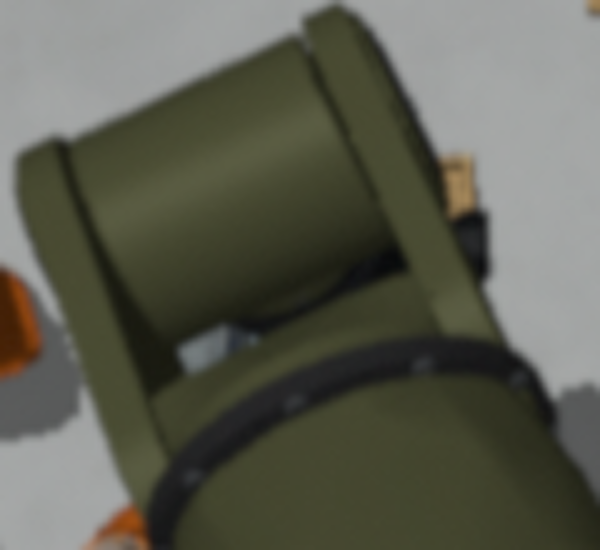

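The top view is hidden by the wrist, so I'll check bottle clearance from the side.

```bash
python3 - <<'E'
from h import *
im=get_image("side"); save(im,"s1.png",(230,90,370,260),4)
P=cloud(im,np.ones((480,640),bool));vs,us=np.nonzero(im["range_z"]>0)
for z0 in range(120,340,20):
    m=(abs(P[:,0]-.445)<.12)&(P[:,1]>.1)&(P[:,1]<.29)&(P[:,2]*1000>z0)&(P[:,2]*1000<z0+20)
    if m.any(): print(z0,P[m][:,0].min().round(3),P[m][:,0].max().round(3),P[m][:,1].min().round(3),P[m][:,1].max().round(3))
E
```

```text
160 0.435 0.454 0.207 0.227
180 0.435 0.454 0.205 0.29
200 0.433 0.459 0.188 0.286
220 0.428 0.462 0.185 0.277
240 0.425 0.462 0.181 0.267
260 0.424 0.462 0.178 0.269
280 0.407 0.48 0.21 0.252
300 0.407 0.48 0.209 0.275
320 0.407 0.48 0.207 0.262
```

View pics/s1.png

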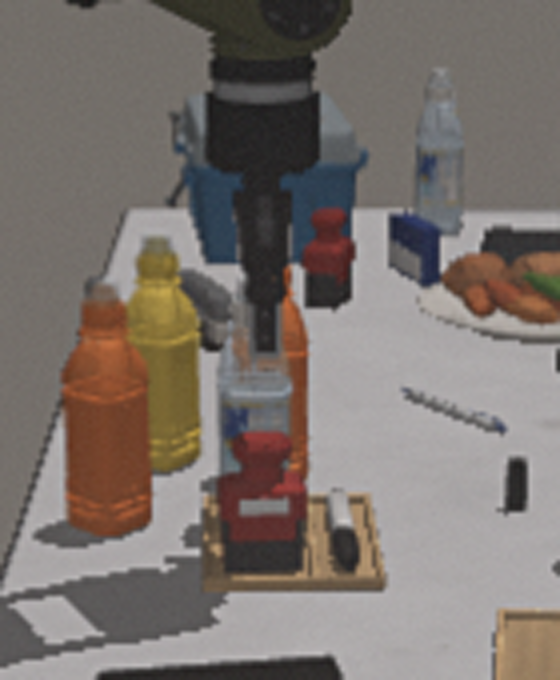

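The linkage bulges to ±76 mm above the fingers and would hit the bottle while taking the stamp. At the bottle's collar height nothing hits the stamp. So I'll take the bottle first and put it back last.

Request:
servo_tool:
  increments:
    - [0,0,50,0,65]
    - [0,0,50,0,65]
    - [0,0,38,0,65]
    - [-3,30,0,0,65]
    - [-2,30,0,0,65]
    - [-2,25,0,0,65]
    - [0,0,0,0,65]
    - [0,0,0,0,65]

```text
time: 5.95
ee_pos: [0.4375, 0.3388, 0.2596]
tcp_rot: [3.141, 0.064, 0.0]
wrist_force: [-0.3, 0.3, 0.3]
gripper_width: 0.0558
grip_force: 0.0
```

Request:
servo_tool:
  increments:
    - [0,0,-40,0,65]
    - [0,0,-40,0,65]
    - [0,0,-30,0,65]
    - [0,0,-7,0,65]
    - [0,0,0,0,65]
    - [0,0,0,0,65]
    - [0,0,0,0,65]
    - [0,0,0,0,65]

```text
time: 6.95
ee_pos: [0.4376, 0.3393, 0.143]
tcp_rot: [-3.141, -0.064, -0.001]
wrist_force: [0.4, -0.6, 0.0]
gripper_width: 0.0557
grip_force: 0.0
```

Request:
servo_tool:
  increments:
    - [0,0,0,0,50]
    - [0,0,0,0,40]
    - [0,0,0,0,30]
    - [0,0,0,0,20]
    - [0,0,0,0,10]
    - [0,0,0,0,10]
    - [0,0,0,0,10]
    - [0,0,0,0,10]
  force: 40

```text
time: 7.95
ee_pos: [0.4375, 0.3392, 0.1425]
tcp_rot: [-3.141, -0.064, -0.0]
wrist_force: [-0.0, 0.1, 1.7]
gripper_width: 0.0122
grip_force: 37.2
```

```bash
python3 - <<'E'
from h import *
im=get_image("side"); save(im,"s2.png",(240,120,360,250),5)
s=read_state();print(s["ee_pos"],s["gripper_width"],s["grip_force"])
E
```

```text
[0.43746031 0.33924482 0.14251896] 0.01203497334478778 37.19206360168755
```

View pics/s2.png

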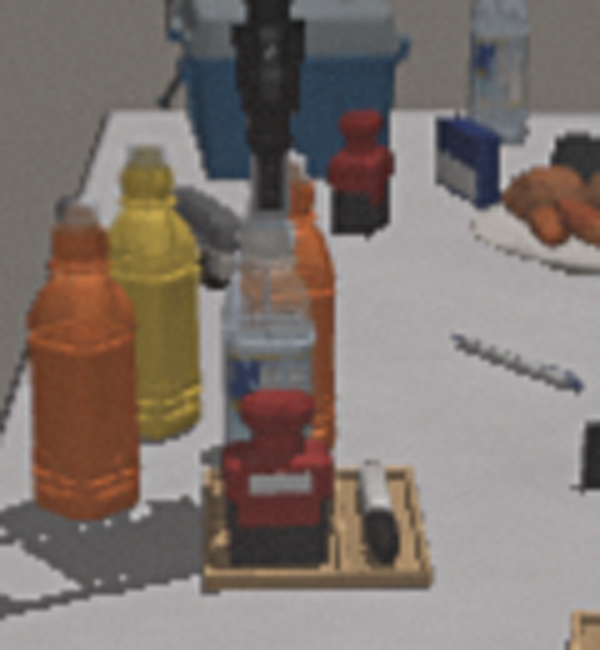

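```bash
python3 - <<'E'
from h import *
np.set_printoptions(precision=3,suppress=True)
im=get_image("side");V=np.array(im["view"])
def pj(p):
    c=V[:3,:3]@p+V[:3,3]; c=c*[1,-1,-1]
    return cv2.projectPoints(c[None],np.zeros(3),np.zeros(3),np.array(im["intrinsics"]),np.array(im["D"]))[0][0,0]
for z in(.145,.155,.165,.175,.185,.195):print(z,pj(np.array([.4375,.32,z])))
Z=im["range_z"]
for r in range(146,176,2):
    print(r,im["frame"][r,290:300].mean(1).astype(int), unproj(im,294,r,z=Z[r,294]) if Z[r,294]>0 else None)
E
```

```text
0.145 [293.695 175.087]
0.155 [293.67  171.647]
0.165 [293.644 168.192]
0.175 [293.619 164.724]
0.185 [293.594 161.242]
0.195 [293.569 157.747]
146 [38 38 39 37 40 39 36 38 61 60] [0.439 0.307 0.231]
148 [39 37 42 36 41 40 40 35 52 60] [0.439 0.302 0.227]
150 [ 57  41  34  38  36  37  43  83 145  96] [0.439 0.312 0.219]
152 [ 88  59  40  39  36  40  61  95 127 146] [0.439 0.313 0.213]
154 [ 88  70  43  41  43  40  59  90  98 102] [0.439 0.322 0.205]
156 [100  70  45  45  41  40  59  87  89  87] [0.439 0.316 0.201]
158 [109  67  42  48  45  43  59  90  85  75] [0.439 0.321 0.194]
160 [101  66  40  36  37  36  59  91  80  74] [0.439 0.319 0.189]
162 [96 83 81 84 83 81 85 88 79 72] [0.438 0.332 0.18 ]
164 [105 104 105 106 110 109 113 128 124 108] [0.438 0.334 0.173]
166 [111 114 117 115 114 111 111 119 147 131] [0.438 0.326 0.17 ]
168 [112 114 118 118 117 111 107 109 124 106] [0.438 0.32  0.166]
170 [109 108 106 108 105 109 107 104 101  99] [0.438 0.327 0.158]
172 [108 119 126 130 130 131 128 126 122 105] [0.438 0.327 0.152]
174 [107 118 108 112 137 133 131 130 115 101] [0.438 0.327 0.146]
```

The grip is on the spout (12 mm). The visible fingertips end about 38 mm above the reported TCP, so I'll open, go 25 mm lower and re-grip.

Request:
servo_tool:
  increments:
    - [0,0,0,0,30]
    - [0,0,0,0,50]
    - [0,0,0,0,65]
    - [0,0,0,0,65]
    - [0,0,-10,0,65]
    - [0,0,-10,0,65]
    - [0,0,-5,0,65]
    - [0,0,0,0,65]

```text
time: 9.05
ee_pos: [0.4373, 0.3391, 0.1169]
tcp_rot: [3.14, 0.064, -0.001]
wrist_force: [0.8, -0.7, 1.0]
gripper_width: 0.0552
grip_force: 0.0
```

Request:
servo_tool:
  increments:
    - [0,0,0,0,50]
    - [0,0,0,0,40]
    - [0,0,0,0,30]
    - [0,0,0,0,20]
    - [0,0,0,0,20]
    - [0,0,0,0,20]
    - [0,0,0,0,20]
    - [0,0,0,0,20]
  force: 50

```text
time: 10.05
ee_pos: [0.4377, 0.3395, 0.118]
tcp_rot: [-3.14, -0.064, -0.001]
wrist_force: [0.4, 0.9, 5.8]
gripper_width: 0.0293
grip_force: 49.3
```

```bash
python3 - <<'E'
from h import *
np.set_printoptions(precision=3,suppress=True)
im=get_image("side");save(im,"s3.png",(260,130,340,220),6)
Z=im["range_z"]
for r in range(150,180,2):
    print(r,im["frame"][r,290:300].mean(1).astype(int), unproj(im,294,r,z=Z[r,294]) if Z[r,294]>0 else None)
E
```

```text
150 [37 39 38 36 40 37 41 34 45 94] [0.44  0.282 0.226]
152 [ 46  40  38  40  40  40  40  37  62 145] [0.438 0.353 0.203]
154 [ 44  39  37  42  43  41  38  37  51 101] [0.439 0.299 0.211]
156 [45 39 43 44 44 44 42 38 48 83] [0.439 0.296 0.206]
158 [53 36 38 39 39 40 37 37 45 74] [0.439 0.293 0.201]
160 [97 65 44 39 35 38 48 81 78 76] [0.439 0.304 0.193]
162 [93 69 46 44 46 41 50 88 87 74] [0.439 0.313 0.185]
164 [ 83  65  46  43  42  37  54  89 120 112] [0.439 0.314 0.179]
166 [100  70  46  39  44  41  48  94 148 129] [0.439 0.305 0.175]
168 [ 98  78  47  41  44  42  50  88 125 102] [0.439 0.308 0.169]
170 [ 98  80  45  41  40  41  52  86 101  99] [0.439 0.312 0.162]
172 [100  95  91  89  90  91  91 103 117 106] [0.438 0.324 0.153]
174 [115 118 111 111 136 134 130 134 115 103] [0.438 0.321 0.148]
176 [100  99 106 106 109 110 109 108 108 108] [0.438 0.325 0.141]
178 [108 106 103 105 105 105 109 115 114 117] [0.438 0.315 0.138]
```

View pics/s3.png

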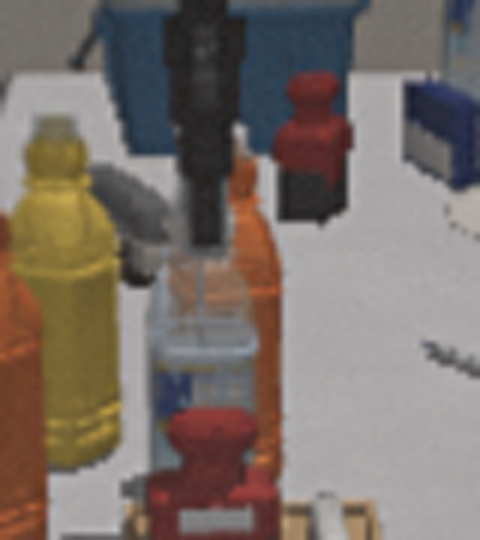

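Request:
servo_tool:
  increments:
    - [0,0,5,0,20]
    - [0,0,10,0,20]
    - [0,0,20,0,20]
    - [0,0,25,0,20]
    - [0,0,25,0,20]
    - [0,0,25,0,20]
    - [0,0,15,0,20]
    - [0,0,5,0,20]

```text
time: 11.1
ee_pos: [0.4375, 0.3393, 0.2481]
tcp_rot: [-3.141, -0.064, -0.001]
wrist_force: [0.7, 0.4, -1.9]
gripper_width: 0.0288
grip_force: 49.5
```

```bash
python3 - <<'E'
from h import *
im=get_image("side");save(im,"s4.png",(230,90,370,250),4)
E
```

```text
(no output)
```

View pics/s4.png

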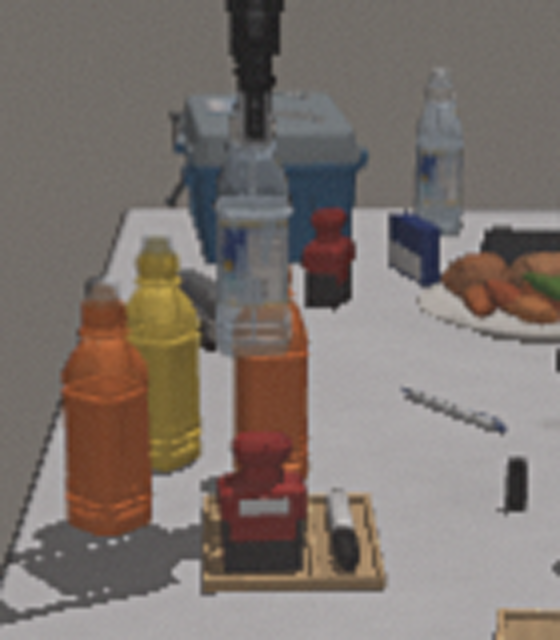

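The bottle hangs upright and is clear of the stamp. Now I carry it to the side tray.

Request:
servo_tool:
  increments:
    - [0,-15,0,0,20]
    - [1,-30,0,0,20]
    - [1,-40,0,0,20]
    - [1,-40,0,0,20]
    - [1,-40,0,0,20]
    - [1,-40,0,0,20]
    - [1,-40,0,0,20]
    - [1,-40,0,0,20]

```text
time: 12.15
ee_pos: [0.4436, 0.0523, 0.2467]
tcp_rot: [3.141, 0.064, -0.002]
wrist_force: [0.1, 0.2, -1.4]
gripper_width: 0.0289
grip_force: 49.6
```

Request:
servo_tool:
  increments:
    - [1,-40,0,0,20]
    - [0,-40,0,0,20]
    - [0,-40,0,0,20]
    - [0,-40,0,0,20]
    - [0,-35,0,0,20]
    - [0,-20,0,0,20]
    - [0,-9,0,0,20]
    - [0,0,0,0,20]

```text
time: 13.15
ee_pos: [0.445, -0.1699, 0.2471]
tcp_rot: [-3.141, -0.063, 0.001]
wrist_force: [-0.4, 0.0, -2.0]
gripper_width: 0.0287
grip_force: 49.7
```

Request:
servo_tool:
  increments:
    - [0,0,-15,0,20]
    - [0,0,-25,0,20]
    - [0,0,-25,0,20]
    - [0,0,-25,0,20]
    - [0,0,-15,0,20]
    - [0,0,-10,0,20]
    - [0,0,-5,0,20]
    - [0,0,0,0,20]

```text
time: 14.15
ee_pos: [0.4455, -0.1698, 0.1276]
tcp_rot: [3.141, 0.064, 0.0]
wrist_force: [0.2, 0.2, -2.2]
gripper_width: 0.0288
grip_force: 49.7
```

```bash
python3 - <<'E'
from h import *
im=get_image("side");save(im,"s5.png",(220,130,380,350),3)
E
```

```text
(no output)
```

View pics/s5.png

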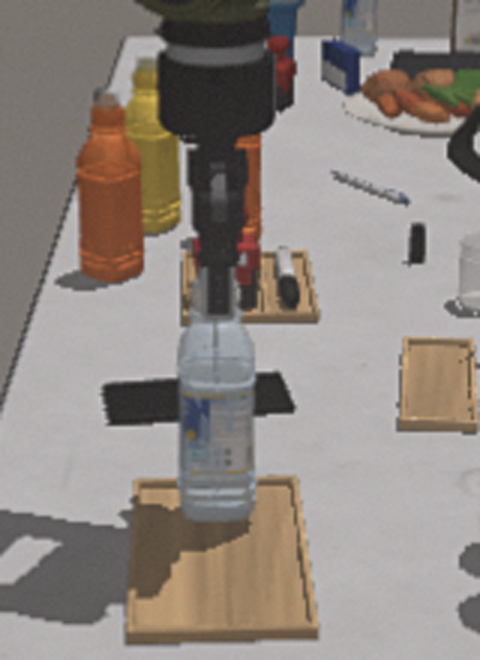

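The bottle is upright over the tray's left half. I'll lower the last 10 mm, release and rise.

Request:
servo_tool:
  increments:
    - [0,0,-4,0,20]
    - [0,0,-3,0,20]
    - [0,0,-2,0,20]
    - [0,0,-1,0,20]
    - [0,0,-1,0,20]
    - [0,0,0,0,20]
    - [0,0,0,0,30]
    - [0,0,0,0,40]

```text
time: 15.2
ee_pos: [0.4457, -0.1699, 0.1169]
tcp_rot: [3.141, 0.064, 0.001]
wrist_force: [-0.6, -0.5, 0.0]
gripper_width: 0.0342
grip_force: 0.0
```

Request:
servo_tool:
  increments:
    - [0,0,0,0,50]
    - [0,0,0,0,65]
    - [0,0,0,0,65]
    - [0,0,20,0,65]
    - [0,0,40,0,65]
    - [0,0,50,0,65]
    - [0,0,30,0,65]
    - [0,40,0,0,65]

```text
time: 16.2
ee_pos: [0.4461, -0.1307, 0.2585]
tcp_rot: [3.139, 0.06, 0.005]
wrist_force: [0.2, 0.2, -0.9]
gripper_width: 0.0555
grip_force: 0.0
```

Request:
servo_tool:
  increments:
    - [0,50,0,0,65]
    - [0,55,0,0,65]
    - [0,55,0,0,65]
    - [0,55,0,0,65]
    - [0,55,0,0,65]
    - [0,55,0,0,65]
    - [0,54,0,0,65]
    - [0,0,0,0,65]

```text
time: 17.2
ee_pos: [0.4448, 0.2519, 0.2559]
tcp_rot: [3.141, 0.07, -0.001]
wrist_force: [0.4, -0.3, 0.4]
gripper_width: 0.0555
grip_force: 0.0
```

```bash
python3 - <<'E'
from h import *
np.set_printoptions(precision=3,suppress=True)
im=get_image("top");P=cloud(im,np.ones((480,640),bool))
m=(abs(P[:,0]-.447)<.07)&(abs(P[:,1]+.2)<.12)&(P[:,2]>.03);Q=P[m]
print(len(Q),Q.min(0),Q.max(0)); t=Q[Q[:,2]>.172];print((t.min(0)+t.max(0))/2)
im=get_image("side");P=cloud(im,np.ones((480,640),bool))
for z in range(120,300,20):
    m=(abs(P[:,0]-.445)<.05)&(P[:,1]>.1)&(P[:,1]<.29)&(P[:,2]*1000>z)&(P[:,2]*1000<z+20)
    if m.any():print(z,len(P[m]),P[m].min(0),P[m].max(0))
print(read_state()["ee_pos"])
E
```

```text
825 [ 0.419 -0.193  0.03 ] [ 0.47  -0.141  0.191]
[ 0.446 -0.167  0.182]
280 15 [0.432 0.211 0.296] [0.454 0.276 0.3  ]
[0.445 0.249 0.256]
```

Request:
servo_tool:
  increments:
    - [0,5,0,0,65]
    - [0,0,-40,0,65]
    - [0,0,-50,0,65]
    - [0,0,-50,0,65]
    - [0,0,-40,0,65]
    - [0,0,-30,0,65]
    - [0,0,-10,0,65]
    - [0,0,0,0,65]

```text
time: 18.3
ee_pos: [0.4458, 0.2539, 0.0369]
tcp_rot: [-3.141, -0.063, -0.0]
wrist_force: [0.1, 0.5, 1.0]
gripper_width: 0.0554
grip_force: 0.0
```

```bash
python3 - <<'E'
from h import *
np.set_printoptions(precision=3,suppress=True)
im=get_image("side");save(im,"s6.png",(250,160,350,260),6)
P=cloud(im,np.ones((480,640),bool))
for z in range(30,180,10):
    m=(abs(P[:,0]-.445)<.05)&(P[:,1]>.15)&(P[:,1]<.32)&(P[:,2]*1000>z)&(P[:,2]*1000<z+10)
    if m.any():print(z,len(P[m]),P[m].min(0),P[m].max(0))
print(read_state()["ee_pos"])
E
```

```text
30 32 [0.414 0.234 0.03 ] [0.469 0.26  0.04 ]
40 49 [0.411 0.228 0.04 ] [0.472 0.256 0.05 ]
50 82 [0.411 0.226 0.05 ] [0.472 0.259 0.06 ]
60 102 [0.412 0.224 0.06 ] [0.472 0.265 0.07 ]
70 25 [0.428 0.217 0.07 ] [0.456 0.25  0.079]
80 41 [0.423 0.209 0.08 ] [0.461 0.251 0.09 ]
90 60 [0.423 0.205 0.091] [0.461 0.278 0.1  ]
100 30 [0.437 0.207 0.101] [0.456 0.286 0.11 ]
110 30 [0.438 0.205 0.11 ] [0.456 0.287 0.117]
120 27 [0.435 0.184 0.122] [0.459 0.227 0.13 ]
130 33 [0.429 0.188 0.13 ] [0.462 0.231 0.139]
140 34 [0.43  0.183 0.14 ] [0.462 0.226 0.15 ]
150 46 [0.43  0.183 0.15 ] [0.462 0.229 0.16 ]
160 56 [0.427 0.183 0.16 ] [0.464 0.318 0.17 ]
170 96 [0.426 0.18  0.17 ] [0.464 0.316 0.18 ]
[0.446 0.254 0.038]
```

View pics/s6.png

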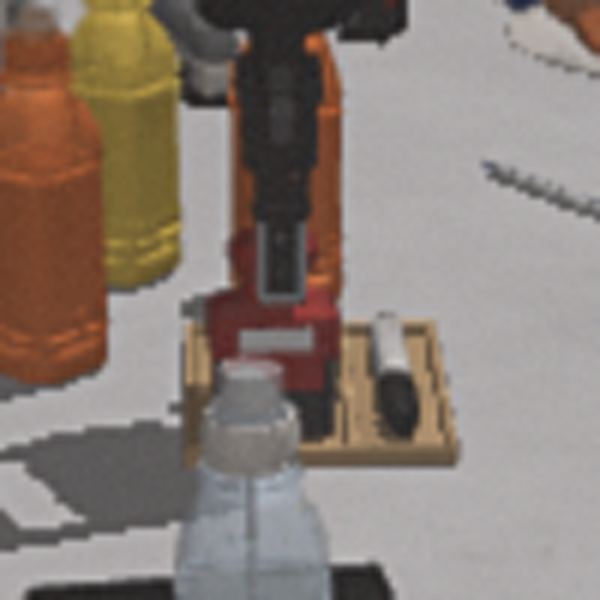

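Fingertips at z≈75 mm straddle the stamp's top. I'll open wider, descend 30 mm and grip.

Request:
servo_tool:
  increments:
    - [0,-1,0,0,85]
    - [0,0,0,0,85]
    - [0,0,0,0,85]
    - [0,0,-10,0,85]
    - [0,0,-10,0,85]
    - [0,0,-10,0,85]
    - [0,0,0,0,85]
    - [0,0,0,0,85]
  force: 40

```text
time: 19.35
ee_pos: [0.4455, 0.2533, 0.0065]
tcp_rot: [-3.141, -0.064, -0.0]
wrist_force: [0.1, -0.4, 0.0]
gripper_width: 0.0726
grip_force: 0.0
```

Request:
servo_tool:
  increments:
    - [0,0,0,0,70]
    - [0,0,0,0,60]
    - [0,0,0,0,50]
    - [0,0,0,0,40]
    - [0,0,0,0,30]
    - [0,0,0,0,30]
    - [0,0,0,0,30]
    - [0,0,0,0,30]

```text
time: 20.35
ee_pos: [0.4457, 0.2533, 0.0067]
tcp_rot: [-3.141, -0.064, -0.001]
wrist_force: [1.6, -1.6, 4.8]
gripper_width: 0.0388
grip_force: 42.0
```

Request:
servo_tool:
  increments:
    - [0,0,5,0,30]
    - [0,0,15,0,30]
    - [0,0,30,0,30]
    - [0,0,40,0,30]
    - [0,0,40,0,30]
    - [0,0,40,0,30]
    - [0,0,40,0,30]
    - [0,0,15,0,30]

```text
time: 21.35
ee_pos: [0.4457, 0.2534, 0.2343]
tcp_rot: [-3.139, -0.064, -0.005]
wrist_force: [-0.2, -0.5, -1.3]
gripper_width: 0.0394
grip_force: 41.3
```

Request:
servo_tool:
  increments:
    - [0,-15,0,0,30]
    - [0,-35,0,0,30]
    - [0,-45,0,0,30]
    - [0,-45,0,0,30]
    - [0,-45,0,0,30]
    - [0,-45,0,0,30]
    - [0,-45,0,0,30]
    - [5,-45,0,0,30]

```text
time: 22.35
ee_pos: [0.4491, -0.0687, 0.2298]
tcp_rot: [-3.14, -0.063, 0.004]
wrist_force: [0.1, 0.7, -0.9]
gripper_width: 0.0394
grip_force: 41.3
```

```bash
python3 - <<'E'
from h import *
np.set_printoptions(precision=3,suppress=True)
im=get_image("side");y=read_state()["ee_pos"][1]
P=cloud(im,np.ones((480,640),bool));vs,us=np.nonzero(im["range_z"]>0);C=im["frame"][vs,us].astype(int)
m=(abs(P[:,0]-.445)<.06)&(abs(P[:,1]-y)<.06)&(P[:,2]>.1)&(P[:,2]<.36)
red=m&(C[:,0]>1.6*C[:,1]); print(y,red.sum(),P[red].min(0),P[red].max(0),"all",P[m].min(0))
save(im,"s7.png",(200,60,400,300),3)
E
```

```text
-0.07250997553109219 398 [ 0.418 -0.117  0.248] [ 0.474 -0.063  0.323] all [ 0.415 -0.132  0.227]
```

View pics/s7.png

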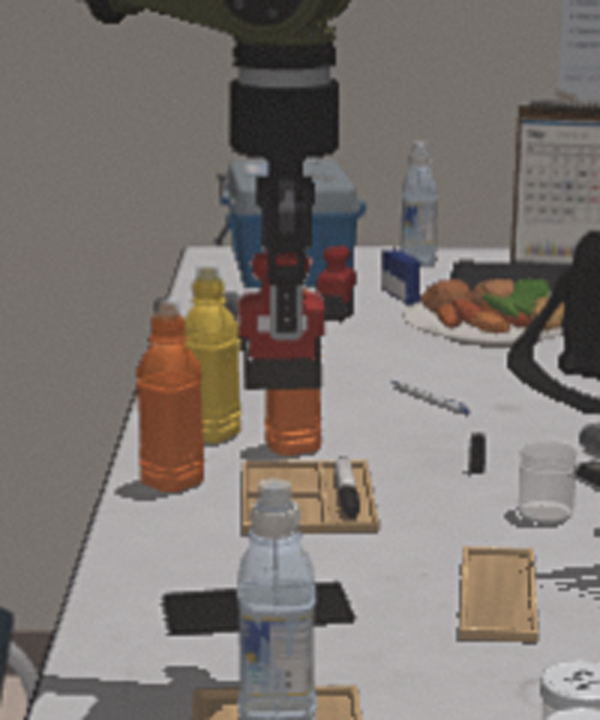

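The stamp is held upright with its foot at 0.227 m, above the bottle top. Carrying on over.

Request:
servo_tool:
  increments:
    - [0,-40,0,0,30]
    - [0,-45,0,0,30]
    - [0,-45,0,0,30]
    - [0,-40,0,0,30]
    - [0,-30,0,0,30]
    - [0,-15,0,0,30]
    - [0,-8,0,0,30]
    - [0,0,0,0,30]

```text
time: 23.4
ee_pos: [0.4503, -0.2895, 0.2311]
tcp_rot: [-3.14, -0.064, 0.001]
wrist_force: [-0.7, 0.1, -0.3]
gripper_width: 0.039
grip_force: 41.3
```

Request:
servo_tool:
  increments:
    - [0,0,-25,0,30]
    - [0,0,-40,0,30]
    - [0,0,-40,0,30]
    - [0,0,-40,0,30]
    - [0,0,-40,0,30]
    - [0,0,-20,0,30]
    - [0,0,-10,0,30]
    - [0,0,0,0,30]

```text
time: 24.4
ee_pos: [0.4506, -0.2894, 0.0166]
tcp_rot: [-3.141, -0.065, 0.0]
wrist_force: [0.4, 0.2, -0.7]
gripper_width: 0.0394
grip_force: 41.3
```

Request:
servo_tool:
  increments:
    - [0,0,-4,0,30]
    - [0,0,-3,0,30]
    - [0,0,-2,0,30]
    - [0,0,-1,0,30]
    - [0,0,0,0,30]
    - [0,0,0,0,40]
    - [0,0,0,0,50]
    - [0,0,0,0,58]

```text
time: 25.4
ee_pos: [0.4504, -0.2897, 0.0064]
tcp_rot: [-3.141, -0.064, 0.0]
wrist_force: [0.2, 1.0, 0.5]
gripper_width: 0.0491
grip_force: 0.0
```

Request:
servo_tool:
  increments:
    - [0,0,0,0,62]
    - [0,0,20,0,62]
    - [0,0,40,0,62]
    - [0,0,50,0,62]
    - [0,0,60,0,62]
    - [0,0,60,0,50]
    - [0,0,10,0,50]
    - [0,0,0,0,50]

```text
time: 26.4
ee_pos: [0.4504, -0.2897, 0.2462]
tcp_rot: [3.141, 0.064, 0.0]
wrist_force: [-0.4, 0.1, -1.0]
gripper_width: 0.0427
grip_force: 0.0
```

Request:
servo_tool:
  increments:
    - [0,40,0,0,50]
    - [0,55,0,0,50]
    - [0,60,0,0,50]
    - [0,60,0,0,50]
    - [0,60,0,0,50]
    - [0,60,0,0,50]
    - [0,55,0,0,50]
    - [0,20,0,0,50]

```text
time: 27.4
ee_pos: [0.4494, 0.1226, 0.2443]
tcp_rot: [3.14, 0.068, -0.005]
wrist_force: [-0.0, -0.2, 0.5]
gripper_width: 0.0428
grip_force: 0.0
```

```bash
python3 - <<'E'
from h import *
np.set_printoptions(precision=4,suppress=True)
print(read_state()["q"],read_state()["ee_pos"])
im=get_image("top");P=cloud(im,np.ones((480,640),bool))
save(im,"t2.png",(200,140,520,320),2.5)
def sel(x0,x1,y0,y1,z0,z1): return P[(P[:,0]>x0)&(P[:,0]<x1)&(P[:,1]>y0)&(P[:,1]<y1)&(P[:,2]>z0)&(P[:,2]<z1)]
for n,a in dict(bot=(.38,.52,-.24,-.1,.172,.2),stamp=(.38,.52,-.35,-.24,.08,.2),mark=(.47,.525,.2,.4,.0165,.04)).items():
    Q=sel(*a);print(n,len(Q),Q.mean(0),(Q.min(0)+Q.max(0))/2,Q.max(0)-Q.min(0),cv2.minAreaRect((Q[:,:2]*1000).astype(np.float32)))
for r in landmark_of("marker",im)[:1]+spot_in("marker",im)[:1]: print(r["score"],np.array(r["centre"])*[640,480],unproj(im,*(np.array(r["centre"])*[640,480]),plane=.013))
m=regions_of("marker",im)[0]["mask"]
n,v=cv2.PCACompute2(*[cloud(im,m)[:,:2],None])[:2] if False else (None,None)
Q=cloud(im,m);Q=Q[Q[:,2]>.012];print(cv2.fitLine((Q[:,:2]*1000).astype(np.float32),cv2.DIST_HUBER,0,.01,.01).ravel(),Q.min(0),Q.max(0))
us=np.nonzero(m);print(us[1].min(),us[1].max())
E
```

```text
[0.1876 0.0764 1.6741 0.0002 1.3946 1.7148] [0.4494 0.1226 0.2443]
bot 141 [ 0.4444 -0.1662  0.1831] [ 0.4464 -0.1666  0.1812] [0.0271 0.025  0.0179] ((444.453125, -166.59413146972656), (25.314050674438477, 24.790103912353516), 32.82248306274414)
stamp 243 [ 0.4493 -0.2874  0.0943] [ 0.4498 -0.289   0.0918] [0.041  0.0335 0.0151] ((449.87298583984375, -288.6678771972656), (41.29820251464844, 31.987010955810547), 7.564952850341797)
mark 313 [0.5014 0.2987 0.02  ] [0.5015 0.2982 0.0222] [0.0209 0.1373 0.0114] ((501.4140319824219, 298.19244384765625), (16.392303466796875, 137.6932373046875), 3.892918586730957)
0.59 [251.008 242.4  ] [0.4999 0.2929 0.013 ]
0.9 [249.408 240.816] [0.5039 0.2968 0.013 ]
[  0.0554  -0.9985 500.5489 298.8978] [0.491  0.2299 0.0121] [0.5127 0.3669 0.0279]
220 277
```

View pics/t2.png

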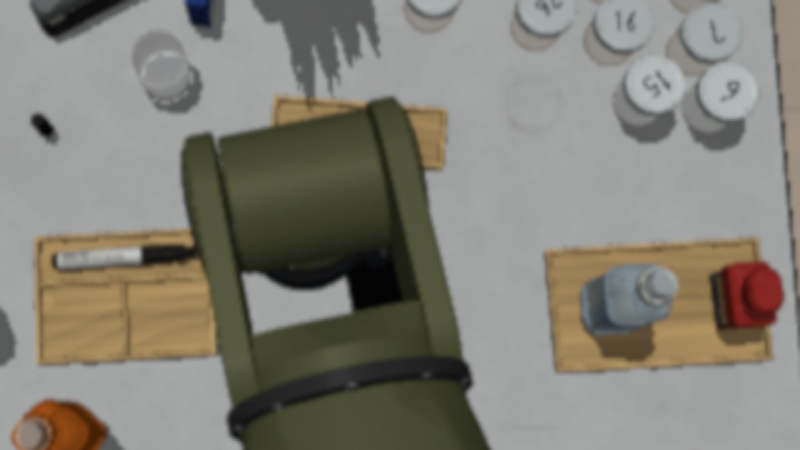

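Bottle and stamp stand in the side tray. The marker centre is (0.501, 0.2985), yaw ≈0.06. I turn the tool by +1.59 and go above it.

Request:
servo_tool:
  increments:
    - [6,20,0,0.17,50]
    - [6,22,0,0.17,50]
    - [6,22,0,0.17,50]
    - [6,22,0,0.17,50]
    - [6,22,0,0.17,50]
    - [7,24,0,0.17,50]
    - [7,24,0,0.17,50]
    - [6,22,0,0.17,50]

```text
time: 28.6
ee_pos: [0.5011, 0.2976, 0.2456]
tcp_rot: [-2.398, -2.03, 0.002]
wrist_force: [1.0, 0.6, 0.2]
gripper_width: 0.0428
grip_force: 0.0
```

Request:
servo_tool:
  increments:
    - [0,0,0,0.17,50]
    - [0,0,-20,0.06,50]
    - [0,0,-50,0,50]
    - [0,0,-55,0,50]
    - [0,0,-55,0,50]
    - [0,0,-45,0,50]
    - [0,0,-25,0,50]
    - [0,0,-6,0,50]

```text
time: 29.6
ee_pos: [0.4999, 0.2965, -0.0115]
tcp_rot: [-2.155, -2.285, 0.005]
wrist_force: [0.5, 0.5, 0.7]
gripper_width: 0.0433
grip_force: 0.0
```

```bash
python3 - <<'E'
from h import *
np.set_printoptions(precision=3,suppress=True)
im=get_image("side");save(im,"s8.png",(270,180,350,260),7)
P=cloud(im,np.ones((480,640),bool))
for z in range(6,60,5):
    m=(abs(P[:,0]-.50)<.055)&(P[:,1]>.26)&(P[:,1]<.33)&(P[:,2]*1000>z)&(P[:,2]*1000<z+5)
    if m.any():print(z,len(P[m]),np.sort(P[m][:,0]).round(3)[::4])
s=read_state();print(s["ee_pos"],s["tcp_rot"],s["wrist_force"],s["gripper_width"])
E
```

```text
6 54 [0.446 0.452 0.455 0.461 0.466 0.469 0.472 0.475 0.475 0.478 0.509 0.518
 0.52  0.523]
11 12 [0.455 0.489 0.52 ]
16 30 [0.489 0.492 0.492 0.495 0.495 0.498 0.503 0.506]
21 18 [0.475 0.495 0.498 0.5   0.506]
26 7 [0.472 0.521]
31 18 [0.466 0.475 0.478 0.523 0.532]
36 16 [0.466 0.478 0.526 0.529]
41 17 [0.466 0.472 0.478 0.526 0.534]
46 18 [0.466 0.472 0.478 0.525 0.531]
51 21 [0.466 0.472 0.478 0.523 0.529 0.534]
56 18 [0.466 0.472 0.478 0.525 0.534]
[ 0.5    0.297 -0.011] [-2.155 -2.285  0.004] [-0.236 -0.005 -0.439] 0.04278267148656008
```

View pics/s8.png

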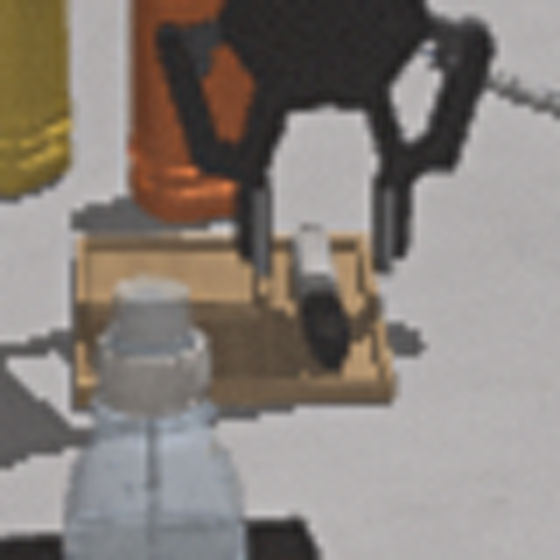

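Fingertips are at z≈26 mm, centred over the marker. I lower 14 mm and grip.

Request:
servo_tool:
  increments:
    - [0,0,-5,0,50]
    - [0,0,-5,0,50]
    - [0,0,-4,0,50]
    - [0,0,0,0,40]
    - [0,0,0,0,30]
    - [0,0,0,0,20]
    - [0,0,0,0,10]
    - [0,0,0,0,10]
  force: 30

```text
time: 30.65
ee_pos: [0.5006, 0.2984, -0.0232]
tcp_rot: [2.154, 2.287, 0.001]
wrist_force: [-0.7, 0.4, 4.7]
gripper_width: 0.0174
grip_force: 30.4
```

Request:
servo_tool:
  increments:
    - [0,0,0,0,10]
    - [0,0,0,0,10]
    - [0,0,5,0,10]
    - [0,0,10,0,10]
    - [0,0,20,0,10]
    - [0,0,20,0,10]
    - [0,0,10,0,10]
    - [0,0,0,0,10]

```text
time: 31.65
ee_pos: [0.5008, 0.2984, 0.0425]
tcp_rot: [2.153, 2.287, 0.002]
wrist_force: [0.6, 0.8, -0.4]
gripper_width: 0.0173
grip_force: 29.8
```

```bash
python3 - <<'E'
from h import *
np.set_printoptions(precision=3,suppress=True)
im=get_image("side");save(im,"s9.png",(260,160,400,290),5)
E
```

```text
(no output)
```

View pics/s9.png

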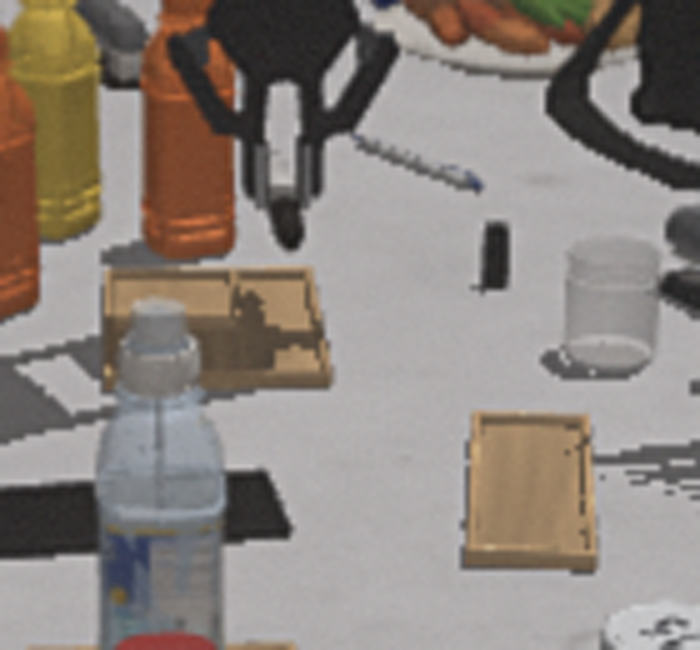

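The marker is held level. Moving to the pen tray, centre (0.6235, 0.069), yaw ≈ -0.09.

Request:
servo_tool:
  increments:
    - [5,-20,5,0,10]
    - [15,-32,0,0,10]
    - [18,-35,0,-0.03,10]
    - [20,-35,0,-0.03,10]
    - [20,-35,0,-0.03,10]
    - [20,-35,0,-0.03,10]
    - [15,-25,0,-0.03,10]
    - [10,-12,0,0,10]

```text
time: 32.7
ee_pos: [0.6237, 0.067, 0.0461]
tcp_rot: [-2.321, -2.117, 0.001]
wrist_force: [-1.0, -0.2, -0.2]
gripper_width: 0.0175
grip_force: 29.8
```

Request:
servo_tool:
  increments:
    - [0,0,-10,0,10]
    - [0,0,-20,0,10]
    - [0,0,-20,0,10]
    - [0,0,-5,0,10]
    - [0,0,0,0,10]
    - [0,0,0,0,10]
    - [0,0,0,0,10]
    - [0,0,0,0,10]

```text
time: 33.7
ee_pos: [0.6236, 0.0692, -0.0082]
tcp_rot: [2.319, 2.119, 0.001]
wrist_force: [0.5, 0.2, -0.3]
gripper_width: 0.0176
grip_force: 29.8
```

```bash
python3 - <<'E'
from h import *
np.set_printoptions(precision=4,suppress=True)
im=get_image("side");save(im,"s10.png",(310,190,430,300),6)
P=cloud(im,np.ones((480,640),bool));vs,us=np.nonzero(im["range_z"]>0)
for r in landmark_of("pen_tray",im)[:1]+spot_in("pen_tray",im)[:1]: print(r["score"],unproj(im,*(np.array(r["centre"])*[640,480]),plane=.004))
# tray rim edge cloud near front
Q=P[(abs(P[:,0]-.624)<.06)&(P[:,1]>-.05)&(P[:,1]<.0)&(P[:,2]<.012)]
C=im["frame"][vs,us].astype(int);w=(C[:,0]>C[:,2]*1.4)&(abs(P[:,0]-.624)<.07)&(abs(P[:,1]-.07)<.13)&(abs(P[:,2]-.006)<.008)
W=P[w];print(W[:,:2].min(0),W[:,:2].max(0))
for y0 in np.arange(-.02,.16,.02):
    q=W[abs(W[:,1]-y0)<.01]
    if len(q):print(y0.round(2),len(q),q[:,0].min(),q[:,0].max(),(q[:,0].min()+q[:,0].max())/2)
K=P[(abs(P[:,0]-.624)<.06)&(abs(P[:,1]-.06)<.1)&(P[:,2]>.016)&(P[:,2]<.035)];print(K.min(0),K.max(0),read_state()["ee_pos"])
E
```

```text
0.9 [0.6144 0.0476 0.004 ]
0.63 [0.6134 0.0175 0.004 ]
[ 0.5827 -0.0261] [0.6581 0.1553]
-0.02 98 0.5827478155495724 0.6424809555630793 0.6126143855563259
0.0 44 0.5858144882923824 0.6446684453189429 0.6152414668056626
0.02 47 0.5877177357531697 0.6469841340171314 0.6173509348851505
0.04 31 0.5890943321635704 0.6479768938559297 0.6185356130097501
0.06 27 0.5908616000896293 0.6489098541426565 0.6198857271161429
0.08 49 0.592175365820857 0.651146392596789 0.621660879208823
0.1 46 0.5934260380078783 0.6530329311489044 0.6232294845783913
0.12 31 0.595246812985877 0.6561857960146394 0.6257163045002583
0.14 15 0.5992247724834595 0.6580727441908795 0.6286487583371695
[ 0.6077 -0.0064  0.0228] [0.6424 0.1285 0.0349] [ 0.6235  0.0692 -0.0084]
```

View pics/s10.png

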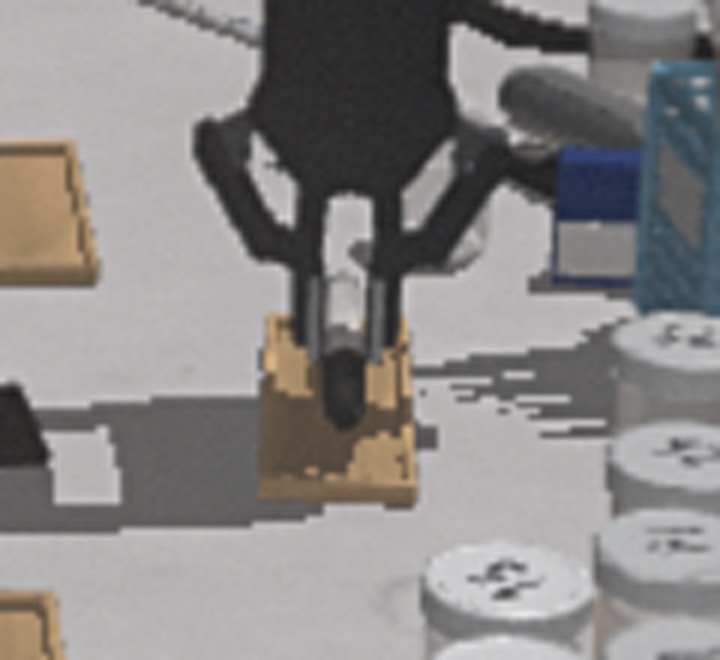

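Marker is aligned over the tray. Lowering 14 mm and releasing.

Request:
servo_tool:
  increments:
    - [-1.5,0,-5,0,10]
    - [0,0,-5,0,10]
    - [0,0,-3,0,10]
    - [0,0,-1,0,10]
    - [0,0,0,0,10]
    - [0,0,0,0,25]
    - [0,0,0,0,38]
    - [0,0,0,0,38]

```text
time: 34.85
ee_pos: [0.622, 0.0692, -0.0224]
tcp_rot: [2.319, 2.119, 0.0]
wrist_force: [-0.1, 0.7, 0.2]
gripper_width: 0.0327
grip_force: 0.0
```

Request:
servo_tool:
  increments:
    - [0,0,10,0,40]
    - [0,0,30,0,50]
    - [0,0,50,0,60]
    - [0,0,60,0,65]
    - [0,0,60,0,65]
    - [-10,-10,60,0,65]
    - [-20,-30,0,0,65]
    - [-20,-30,0,0,65]

```text
time: 35.85
ee_pos: [0.5713, -0.0014, 0.2488]
tcp_rot: [2.318, 2.119, 0.002]
wrist_force: [0.3, -0.9, -0.4]
gripper_width: 0.0554
grip_force: 0.0
```

Request:
servo_tool:
  increments:
    - [-20,-35,0,-0.16,65]
    - [-20,-35,0,-0.16,65]
    - [-20,-35,0,-0.16,65]
    - [-20,-35,0,-0.16,65]
    - [-20,-35,0,-0.16,65]
    - [-15,-20,0,-0.16,65]
    - [-10,-10,0,-0.16,65]
    - [0,0,0,-0.16,65]

```text
time: 36.85
ee_pos: [0.4463, -0.2064, 0.2484]
tcp_rot: [3.126, 0.305, 0.001]
wrist_force: [0.1, 0.7, -0.6]
gripper_width: 0.0556
grip_force: 0.0
```

```bash
python3 - <<'E'
from h import *
np.set_printoptions(precision=4,suppress=True)
s=read_state();print(s["q"],s["ee_pos"],s["tcp_rot"])
im=get_image("top");P=cloud(im,np.ones((480,640),bool));
def f(n,x0,x1,y0,y1,z0,z1):
    Q=P[(P[:,0]>x0)&(P[:,0]<x1)&(P[:,1]>y0)&(P[:,1]<y1)&(P[:,2]>z0)&(P[:,2]<z1)]
    if len(Q):print(n,len(Q),cv2.minAreaRect((Q[:,:2]*1000).astype(np.float32)),Q.max(0))
f("mark",.59,.66,-.02,.16,.0165,.05);f("tray",.57,.68,-.05,.18,.008,.0145)
im=get_image("side");P=cloud(im,np.ones((480,640),bool))
f("stamp",.4,.5,-.34,-.25,.08,.11); f("bot",.4,.5,-.2,-.13,.1,.2)
save(im,"s11.png",(200,120,460,360),3)
E
```

```text
[-0.5077  0.1308  1.6049 -0.0001  1.4048  0.8689] [ 0.4463 -0.2064  0.2484] [3.1261 0.3045 0.0013]
mark 296 ((623.6976318359375, 69.12840270996094), (135.66226196289062, 17.174104690551758), 84.29685974121094) [0.6369 0.1363 0.0257]
tray 316 ((623.8484497070312, 68.02063751220703), (173.19204711914062, 62.366641998291016), 84.65241241455078) [0.6608 0.1566 0.0142]
stamp 271 ((447.2439270019531, -293.979736328125), (39.100337982177734, 32.51242446899414), 1.1258302927017212) [ 0.4668 -0.2776  0.0986]
bot 927 ((443.0023498535156, -178.31369018554688), (51.10991668701172, 41.678688049316406), 1.8913841247558594) [ 0.4683 -0.1575  0.1897]
```

View pics/s11.png

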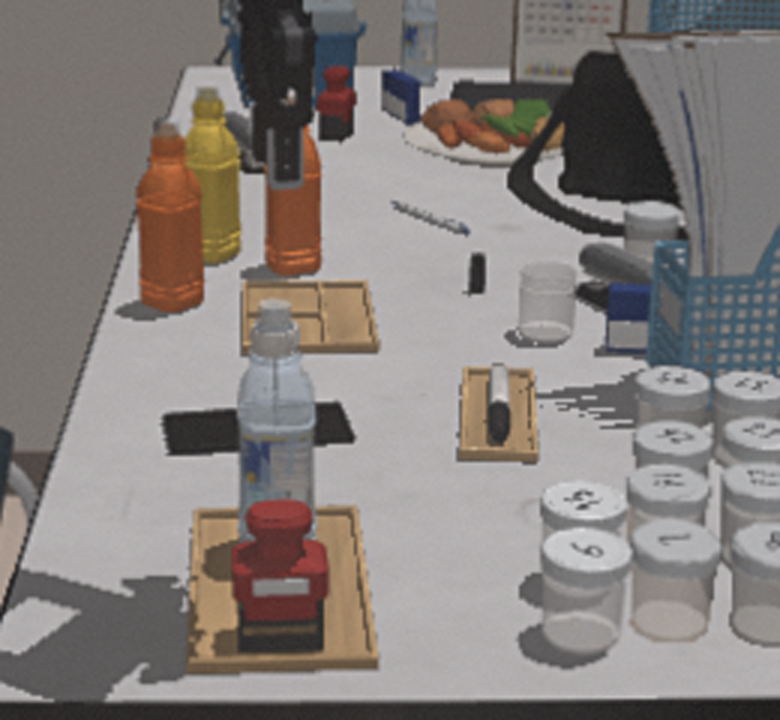

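The marker lies centred in the pen tray. Now the stamp, gripped with the same pose as at release.

Request:
servo_tool:
  increments:
    - [3.5,-34,0,-0.08,62]
    - [0,-40,0,-0.073,62]
    - [0,-10,0,0,62]
    - [0,0,-40,0,62]
    - [0,0,-50,0,62]
    - [0,0,-40,0,62]
    - [0,0,-20,0,62]
    - [0,0,0,0,62]

```text
time: 37.95
ee_pos: [0.4501, -0.2888, 0.0967]
tcp_rot: [-3.139, -0.08, 0.003]
wrist_force: [1.1, -0.0, 0.1]
gripper_width: 0.0531
grip_force: 0.0
```

Request:
servo_tool:
  increments:
    - [0,0,-30,0,62]
    - [0,0,-30,0,62]
    - [0,0,-20,0,62]
    - [0,0,-11,0,62]
    - [0,0,0,0,62]
    - [0,0,0,0,50]
    - [0,0,0,0,40]
    - [0,0,0,0,30]
  force: 40

```text
time: 38.95
ee_pos: [0.451, -0.2901, 0.0077]
tcp_rot: [3.14, 0.075, 0.002]
wrist_force: [-0.9, 1.6, 6.6]
gripper_width: 0.0389
grip_force: 40.1
```

Request:
servo_tool:
  increments:
    - [0,0,0,0,30]
    - [0,0,0,0,30]
    - [0,0,10,0,30]
    - [0,0,25,0,30]
    - [0,0,45,0,30]
    - [0,0,55,0,30]
    - [0,0,55,0,30]
    - [0,0,35,0,30]

```text
time: 39.95
ee_pos: [0.4506, -0.2899, 0.2352]
tcp_rot: [3.138, 0.075, 0.004]
wrist_force: [-0.3, 1.0, -1.6]
gripper_width: 0.039
grip_force: 40.8
```

Request:
servo_tool:
  increments:
    - [0,15,0,0,30]
    - [0,35,0,0,30]
    - [0,45,0,0,30]
    - [0,45,0,0,30]
    - [0,45,0,0,30]
    - [0,45,0,0,30]
    - [0,45,0,0,30]
    - [-5,45,0,0,30]

```text
time: 40.95
ee_pos: [0.4445, 0.032, 0.2309]
tcp_rot: [-3.141, -0.075, 0.002]
wrist_force: [1.7, -0.1, -0.8]
gripper_width: 0.039
grip_force: 40.8
```

Request:
servo_tool:
  increments:
    - [0,45,0,0,30]
    - [0,45,0,0,30]
    - [0,45,0,0,30]
    - [0,40,0,0,30]
    - [0,30,0,0,30]
    - [0,13,0,0,30]
    - [0,5,0,0,30]
    - [0,0,-10,0,30]

```text
time: 41.95
ee_pos: [0.4456, 0.2528, 0.2215]
tcp_rot: [-3.14, -0.075, -0.002]
wrist_force: [0.7, -0.2, -1.4]
gripper_width: 0.0393
grip_force: 40.7
```

Request:
servo_tool:
  increments:
    - [0,0,-30,0,30]
    - [0,0,-45,0,30]
    - [0,0,-45,0,30]
    - [0,0,-45,0,30]
    - [0,0,-25,0,30]
    - [0,0,-13,0,30]
    - [0,0,0,0,30]
    - [0,0,0,0,30]

```text
time: 42.95
ee_pos: [0.446, 0.2533, 0.0195]
tcp_rot: [-3.14, -0.075, -0.002]
wrist_force: [0.5, -0.6, -1.2]
gripper_width: 0.0392
grip_force: 40.7
```

Request:
servo_tool:
  increments:
    - [0,0,-5,0,30]
    - [0,0,-4,0,30]
    - [0,0,-2,0,30]
    - [0,0,-1,0,30]
    - [0,0,0,0,30]
    - [0,0,0,0,45]
    - [0,0,0,0,60]
    - [0,0,0,0,70]

```text
time: 43.95
ee_pos: [0.4455, 0.2532, 0.0064]
tcp_rot: [3.141, 0.075, 0.0]
wrist_force: [0.0, 0.0, -0.2]
gripper_width: 0.0601
grip_force: 0.0
```

Request:
servo_tool:
  increments:
    - [0,0,0,0,70]
    - [0,0,20,0,70]
    - [0,0,40,0,70]
    - [0,0,55,0,65]
    - [0,0,60,0,65]
    - [0,0,60,0,65]
    - [0,-40,15,0,65]
    - [0,-50,0,0,65]

```text
time: 44.95
ee_pos: [0.4456, 0.1627, 0.2577]
tcp_rot: [-3.14, -0.078, -0.004]
wrist_force: [0.5, -1.5, -0.4]
gripper_width: 0.0556
grip_force: 0.0
```

Request:
servo_tool:
  increments:
    - [0,-40,0,0,65]
    - [0,-55,0,0,65]
    - [0,-55,0,0,65]
    - [0,-55,0,0,65]
    - [0,-50,0,0,65]
    - [0,-45,0,0,65]
    - [0,-25,0,0,65]
    - [0,-7,0,0,65]

```text
time: 45.95
ee_pos: [0.4453, -0.1698, 0.2562]
tcp_rot: [-3.141, -0.072, 0.001]
wrist_force: [-0.1, 0.2, 0.2]
gripper_width: 0.0554
grip_force: 0.0
```

Request:
servo_tool:
  increments:
    - [0,0,-30,0,65]
    - [0,0,-40,0,65]
    - [0,0,-40,0,65]
    - [0,0,-20,0,65]
    - [0,0,-10,0,65]
    - [0,0,0,0,65]
    - [0,0,0,0,50]
    - [0,0,0,0,40]
  force: 50

```text
time: 46.95
ee_pos: [0.4458, -0.1689, 0.1172]
tcp_rot: [3.14, 0.075, 0.002]
wrist_force: [0.3, -0.5, 0.1]
gripper_width: 0.0344
grip_force: 0.0
```

Request:
servo_tool:
  increments:
    - [0,0,0,0,30]
    - [0,0,0,0,20]
    - [0,0,0,0,20]
    - [0,0,0,0,20]
    - [0,0,0,0,20]
    - [0,0,0,0,20]
    - [0,0,5,0,20]
    - [0,0,10,0,20]

```text
time: 47.95
ee_pos: [0.4452, -0.1687, 0.1317]
tcp_rot: [-3.14, -0.075, 0.001]
wrist_force: [0.3, -0.1, -2.0]
gripper_width: 0.0287
grip_force: 49.4
```

Request:
servo_tool:
  increments:
    - [0,0,20,0,20]
    - [0,0,25,0,20]
    - [0,0,30,0,20]
    - [0,0,25,0,20]
    - [0,0,15,0,20]
    - [0,15,5,0,20]
    - [0,30,0,0,20]
    - [0,40,0,0,20]

```text
time: 48.95
ee_pos: [0.4449, -0.0823, 0.2506]
tcp_rot: [-3.14, -0.074, 0.002]
wrist_force: [0.1, 0.3, -2.2]
gripper_width: 0.0285
grip_force: 49.5
```

```bash
python3 - <<'E'
from h import *
np.set_printoptions(precision=4,suppress=True)
s=read_state();print(s["ee_pos"],s["gripper_width"])
im=get_image("top");P=cloud(im,np.ones((480,640),bool))
Q=P[(P[:,0]>.4)&(P[:,0]<.5)&(P[:,1]>.2)&(P[:,1]<.3)&(P[:,2]>.085)&(P[:,2]<.11)];print("stamp",len(Q),cv2.minAreaRect((Q[:,:2]*1000).astype(np.float32)),Q.max(0))
im=get_image("side");P=cloud(im,np.ones((480,640),bool))
Q=P[(abs(P[:,0]-.445)<.05)&(abs(P[:,1]-s["ee_pos"][1])<.06)&(P[:,2]>.06)&(P[:,2]<.25)];print(Q.min(0),Q.max(0))
for z in(.1,.12,.14,.16,.2,.24):
    q=Q[abs(Q[:,2]-z)<.01];print(z,len(q),(q[:,0].min()+q[:,0].max())/2,q[:,1].min())
E
```

```text
[ 0.4449 -0.0823  0.2506] 0.028484733657364765
stamp 234 ((444.9659729003906, 253.37008666992188), (40.95195388793945, 31.9394588470459), 1.4960132837295532) [0.4655 0.2693 0.1007]
[ 0.4147 -0.1114  0.1389] [ 0.4681 -0.063   0.25  ]Traceback (most recent call last):
  File "<stdin>", line 9, in <module>
    return umr_minimum(a, axis, None, out, keepdims, initial, where)
ValueError: zero-size array to reduction operation minimum which has no identity
```

Stamp is back at (0.445, 0.253); the bottle is in hand with its foot at 0.139 m. Returning it to its bay.

Request:
servo_tool:
  increments:
    - [-1,40,0,0,20]
    - [-1,40,0,0,20]
    - [-1,40,0,0,20]
    - [-1,40,0,0,20]
    - [-1,40,0,0,20]
    - [-1,40,0,0,20]
    - [-1,40,0,0,20]
    - [-1,40,0,0,20]

```text
time: 50.05
ee_pos: [0.4368, 0.2376, 0.2508]
tcp_rot: [3.14, 0.075, -0.002]
wrist_force: [1.2, 0.1, -2.0]
gripper_width: 0.029
grip_force: 50.0
```

Request:
servo_tool:
  increments:
    - [0,40,0,0,20]
    - [0,30,0,0,20]
    - [0,20,0,0,20]
    - [0,12,0,0,20]
    - [0,0,0,0,20]
    - [0,0,-20,0,20]
    - [0,0,-30,0,20]
    - [0,0,-30,0,20]

```text
time: 51.05
ee_pos: [0.4377, 0.3373, 0.1709]
tcp_rot: [-3.141, -0.074, -0.001]
wrist_force: [0.2, 0.5, -1.6]
gripper_width: 0.0286
grip_force: 50.0
```

Request:
servo_tool:
  increments:
    - [0,0,-25,0,20]
    - [0,0,-15,0,20]
    - [0,0,-5,0,20]
    - [0,0,-5,0,20]
    - [0,0,-3,0,20]
    - [0,0,-1,0,20]
    - [0,0,0,0,20]
    - [0,0,0,0,20]

```text
time: 52.05
ee_pos: [0.4375, 0.3383, 0.1177]
tcp_rot: [-3.141, -0.075, -0.0]
wrist_force: [0.2, -0.4, -1.6]
gripper_width: 0.0287
grip_force: 50.0
```

Request:
servo_tool:
  increments:
    - [0,0,0,0,28]
    - [0,0,0,0,40]
    - [0,0,0,0,55]
    - [0,0,0,0,65]
    - [0,0,0,0,65]
    - [0,0,20,0,65]
    - [0,0,40,0,65]
    - [0,0,60,0,65]

```text
time: 53.05
ee_pos: [0.4369, 0.3378, 0.2376]
tcp_rot: [3.139, 0.075, -0.004]
wrist_force: [1.5, 0.1, 0.6]
gripper_width: 0.0555
grip_force: 0.0
```

Request:
servo_tool:
  increments:
    - [0,0,40,0,65]
    - [0,-50,0,0,65]
    - [0,-55,0,0,65]
    - [0,-55,0,0,65]
    - [0,-55,0,0,65]
    - [0,-55,0,0,65]
    - [0,-50,0,0,65]
    - [0,-20,0,0,65]

```text
time: 54.05
ee_pos: [0.4372, -0.0039, 0.2777]
tcp_rot: [3.141, 0.071, 0.001]
wrist_force: [-0.2, 1.2, 0.5]
gripper_width: 0.0555
grip_force: 0.0
```

```bash
python3 - <<'E'
from h import *
np.set_printoptions(precision=4,suppress=True)
im=get_image("top");P=cloud(im,np.ones((480,640),bool))
for n,(x0,x1,y0,y1,z0,z1) in dict(stamp=(.4,.5,.2,.3,.085,.11),spout=(.4,.5,.29,.4,.172,.2),marker=(.59,.66,-.02,.16,.0165,.05)).items():
    Q=P[(P[:,0]>x0)&(P[:,0]<x1)&(P[:,1]>y0)&(P[:,1]<y1)&(P[:,2]>z0)&(P[:,2]<z1)];print(n,len(Q),cv2.minAreaRect((Q[:,:2]*1000).astype(np.float32)),Q.max(0)) if len(Q) else print(n,0)
im=get_image("side");save(im,"s12.png",(230,140,430,300),4)
E
```

```text
stamp 235 ((444.83905029296875, 253.3859100341797), (40.60007858276367, 31.482280731201172), 1.767396092414856) [0.4652 0.2694 0.0995]
spout 143 ((436.546142578125, 335.8258972167969), (26.6926212310791, 25.785629272460938), 68.9981918334961) [0.4495 0.3507 0.1902]
marker 297 ((623.9122314453125, 69.12677001953125), (135.6190643310547, 17.007854461669922), 84.97686004638672) [0.6376 0.1364 0.0266]
```

View pics/s12.png

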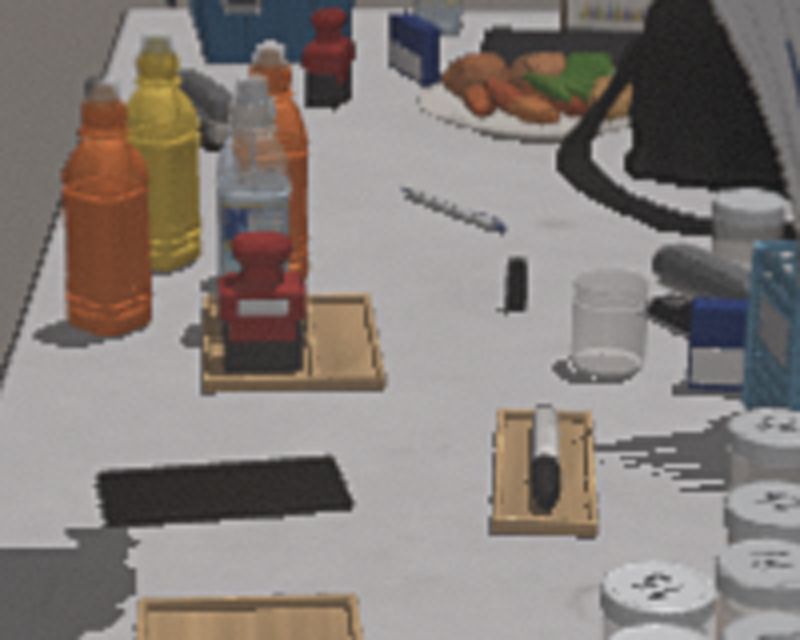

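Everything is in place and upright, and the bottle is within about 3 mm of its start. Handing in.

```bash
python3 -c "
from station import *
print(finish_job())"
```

```text
the job is handed in; nothing more can be done
None
```

I handed the job in at about 54 s, with the result not reported back: the marker lies in the pen tray, and the bottle and stamp stand upright in their organiser bays, within about 4 mm of where they started. I moved the bottle first and put it back last, because the gripper would have struck it on the way to the stamp.

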